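Run the dish dryer on generator power

TASK

Stand every washed steel tumbler, still upside down, in the open well of the dish dryer and slide its door fully shut; at the grey box, change the supply over from battery to generator (right lever off, slide the interlock across, left lever on). Only when both are done, press the dryer's keys fully, one at a time and letting each come up again: the round power key held down for two full seconds to wake the dryer, then the middle square key (warm air), the right square key (timer), and last the long start key. Do not press the left square key, and leave everything else on the plank where it is.

Things in the scene. Friction and masses are not known exactly. Their poses are not given: they have to be found in the camera images.
- dryer: Dish dryer: squat ivory cabinet, fixed, 200 mm (x) by 580 (y) by 160 high. Origin on its underside 280 mm from the left (+y) end, z up; -x side faces the robot, yaw within 0.1. Left half (y > 0): closed deck, top at 160 mm, five black keys in a row near its front edge. Right half: open-topped well, inside x -88..88, y -288..0 mm, floor at 38 mm, walls 12 mm thick, up to 142 mm.
- well (a point): Middle of the loading space: on the well's drain wires, height 40 mm, 172 mm right of the dryer's origin; axes as the dryer's. Three tumblers fit in a row along y at 75 mm spacing about this point; left of y +130 mm from here the open door already covers the well.
- door (a joint): The dryer's clear sliding door: a flat 6 mm panel, top at height 149 mm, that comes out from under the deck and slides to the right (dryer -y) over the well. 0 = open (its edge covers the left 40 mm of the well), 0.25 (m) = fully shut. Starts within 20 mm of open; slides with 1.2 N plus 4 N per m/s, stays where left.
- door_grip (a point): Point on the door's handle, 9 mm below its top, height 176 mm; moves with the door, axes as the dryer's. The handle is an upright grey bar on the door's leading (right) edge, 12 mm thick along the slide (y), 90 mm long in x, top at height 185 mm.
- key_power (a joint): The power key: the round one, 28 mm across, first from the left (as the robot sees them). Its top face is centred at dryer x -55 mm, y +233 mm, height 174 mm when up. A spring key: value 0 = up, 0.006 (m) = fully down; it takes about 2 N to start and 5 N to bottom, and springs back.
- key_uv (a joint): The lamp key: the left one of three equal square keys of 24 mm, second from the left. Not wanted in this job. Its top face is centred at dryer x -55 mm, y +185 mm, height 174 mm when up. A spring key: value 0 = up, 0.006 (m) = fully down; it takes about 2 N to start and 5 N to bottom, and springs back.
- key_dry (a joint): The warm-air key: the middle one of the three square keys, third from the left. Its top face is centred at dryer x -55 mm, y +138 mm, height 174 mm when up. A spring key: value 0 = up, 0.006 (m) = fully down; it takes about 2 N to start and 5 N to bottom, and springs back.
- key_timer (a joint): The timer key: the right one of the three square keys, fourth from the left. Its top face is centred at dryer x -55 mm, y +91 mm, height 174 mm when up. A spring key: value 0 = up, 0.006 (m) = fully down; it takes about 2 N to start and 5 N to bottom, and springs back.
- key_start (a joint): The start key: the long bar, 46 mm wide by 22 mm, last on the right. Its top face is centred at dryer x -55 mm, y +36 mm, height 174 mm when up. A spring key: value 0 = up, 0.006 (m) = fully down; it takes about 2 N to start and 5 N to bottom, and springs back.
- changeover: Changeover box: grey, fixed right of the dryer, 150 mm (x) by 170 (y), top at 75 mm; origin under its centre, z up, -x side faces the robot, yaw within 0.2. On top two lever switches, pivots at x 0, y +50 mm (generator, left) and y -50 mm (battery, right), and a sliding interlock between. A lever leans 0.5 rad to -x (to the robot) when off, 0.5 rad to +x when on.
- gen_lever (a joint): Generator lever (left): 0 = off, leaning to the robot; 1.0 (rad) = on, leaning away. Starts off. Stem 12 mm thick (x) by 26 mm wide, 60 mm long from its pivot at height 75 mm; about 2 N at the tip moves it; stays where it is left.
- batt_lever (a joint): Battery lever (right, y -50 mm): same size and sense, 0 = off, 1.0 (rad) = on. Starts on.
- interlock (a joint): Interlock plate: aluminium bar 90 mm long (y) at box x 4 to 28 mm, 16 to 34 mm above the box top; slides right (box -y). 0 = left, blocking the generator lever (it stops after about 0.4 rad); 0.036 (m) = right, blocking the battery lever. A lever that is on keeps the plate from its side. Starts at 0; 1.5 N plus 3 N per m/s, stays where left.
- interlock_tab (a point): Point on the plate's black finger tab, at box x 16 mm, 56 mm above the box top; moves with the plate. The tab is 14 mm thick (y), 20 mm deep (x) and stands from 34 to 66 mm above the box top (up to height 141 mm).
- tumbler1: A washed stainless tumbler standing upside down, closed at the top: 65 mm across at the rim (bottom) tapering to 58 mm at the top, 85 mm high, about 120 g; origin at the centre of its underside, z up. Two or three of the four tumblers are present.
- tumbler2: A washed stainless tumbler standing upside down, closed at the top: 65 mm across at the rim (bottom) tapering to 58 mm at the top, 85 mm high, about 120 g; origin at the centre of its underside, z up. Two or three of the four tumblers are present.
- tumbler3: A washed stainless tumbler standing upside down, closed at the top: 65 mm across at the rim (bottom) tapering to 58 mm at the top, 85 mm high, about 120 g; origin at the centre of its underside, z up. Two or three of the four tumblers are present.
- tumbler4: A washed stainless tumbler standing upside down, closed at the top: 65 mm across at the rim (bottom) tapering to 58 mm at the top, 85 mm high, about 120 g; origin at the centre of its underside, z up. Two or three of the four tumblers are present.
- pitcher: Bystander: upright empty orange pitcher, 132 mm across, 200 mm high; origin under its centre.
- soup_bowl: Bystander: white ceramic soup bowl, 140 mm across, 55 mm high; origin under its centre.
- serving_spoon: Bystander: steel serving spoon, 260 mm long, lying on the plank.
- soap_bottle: Bystander: green soap bottle, 60 mm across, 170 mm high.
- scourer: Bystander: scouring block 65 x 95 x 28 mm lying in front of the dryer among the tumblers.
Mind the look-alikes: they are no part of the job. Leave any turquoise look-alike of the tumbler1 alone.

How it is judged:
By the outcome, as a careful person would: the job done as asked, in the order asked, and still so for the second after the job is handed in, with the robot touching nothing.
Of tumbler1, tumbler2, tumbler3, tumbler4 only 2 to 3 are there at a start; the rules pass over those that are not, and their reading is None.
At some moment in a run one of tumbler1, tumbler2, tumbler3, tumbler4 may be knocked a few centimetres aside while the robot is not near it.
It also fails if it takes over 192 s, if anything falls off the work surface, if the arm or the gripper's body presses on something with over 40 N, if the wrist force passes 120 N, or if a joint passes its speed limit or range.

ROBOT

A 6-joint arm with a two-finger parallel gripper is mounted at the origin on the work surface. World frame = base frame: x ahead of the robot, y to its left, z up, the work surface at z = 0. Lengths are in m, angles in rad, forces in N, time in s.
With the tool pointing down it reaches from about 0.325 to 0.75 m from the base axis. Payload 7.6 kg.
Tool frame: the origin (TCP) lies between the finger pads; the fingertips stand bot.tips_ahead ahead of it and the grasp point (between the pads) is the TCP (bot.tips_ahead is the distance from the TCP to the fingertips, in m); z points along the fingers, x is the direction in which the jaws open and shut, and the axes are right-handed (so a half turn about z gives the same grasp; the last joint's range is limited). The gripper opens to 85 mm and grips with 20 to 120 N. Pads are 22 mm wide; open, the fingers measure 114 mm over their backs; the gripper's body (76 mm by 85 mm) begins 54 mm behind the grasp point. The pads swing forward as they close: fully open they stand 13 mm farther back than shut.
Start: joints at [1.095, 0.052, 1.401, -0, 1.689, -0.07], TCP at [0.207, 0.482, 0.25] pointing down, gripper open.
Joint ranges: [-2.9, 2.9], [-0.91, 2.17], [0.12, 2.37], [-1.06, 4.2], [0.26, 2.73], [-2.93, 2.93]. Speed limits (rad/s): [2.57, 2.57, 3.01, 3.14, 3.14, 3.14].

INTERFACE

Orientations are given as a rotation vector (axis times angle).
In Python, from workcell import bot, eoat, eyes, read_t, read_joint_positions, read_qvel, read_tau, read_tcp_pos, read_ee_rot, read_wrist_force, read_moment, read_grip_width gives the robot as it stands. Calls block until the motion is done:
- bot.move_pose(position, orientation): joint-space move of the TCP to a pose.
- bot.servo_line(position, orientation=None, speed=0.15, max_force=None): straight line of the TCP; orientation=None keeps the orientation; speed is the mean speed in m/s. With max_force (N) it stops when the force on the tool has changed by that much, and returns True; else False.
- bot.set_joints(angles): joint-space move.
- eoat.gripper_to(opening, grip_force=None): opening from 0.0 (shut) to 1.0 (fully open); grip_force is the grip in N (None keeps the last); returns when the fingers have stopped.
- bot.dwell(seconds).
- bot.inverse_kinematics(position, orientation): joint angles nearest the present ones, or None.
- eyes.get_image(name): name is "scene" or "top"; returns the picture (384x512x3 uint8, red, green, blue); there is no depth.
- eyes.calibration(name): a dict with "fx", "fy", "cx", "cy" (pixels), "k1" (the pictures are not rectified: a ray, as slopes to the right and down, at radius r is drawn at 1 + k1 r^2 times it, then the intrinsics apply), "pose" (4x4, takes a point from camera to world coordinates). Camera axes: x right, y down, z forward; pixel columns grow to the right and rows downward; lengths in m; the calibration is good to about 2 mm. A picture is of the moment at which its call begins. calibration takes no time and is no camera call.
A pose or a line that the arm cannot do raises bot.Unreachable and nothing moves.
- bot.hand_in(): hands the job in, once; it reports no verdict.
Readings, each from a call of its own:
- read_t(): time.
- read_joint_positions(): joint angles.
- read_qvel(): joint speeds.
- read_tau(): joint torques, N m.
- read_tcp_pos(): TCP position.
- read_ee_rot(): TCP orientation.
- read_wrist_force(): force on the tool from outside, world axes, zero at the start.
- read_moment(): the same for the moment, N m.
- read_grip_width(): opening from 0.0 (shut) to 1.0 (fully open).
Only numpy, scipy, OpenCV 4.12 (cv2) and the standard library are available. Lean on these libraries where they do the work, as an engineer would, in place of code of your own. Each camera call takes 0.05 s, during which the arm holds its last target. There are 200 camera calls.

## Working session

There is one attempt and no reset: what is moved stays moved. The work goes in short steps, each a Python script; the robot and the scene stay as the last script left them, time stands still between calls to the robot, and variables do not carry over. Pictures are saved under pics/ and viewed, about 12 in all and at most 16, crops included, and the job is handed in when it is done.

```bash
ls; mkdir -p pics; python3 - <<'E'
from workcell import *
import cv2,numpy as np
for n in("scene","top"):
    im=eyes.get_image(n); cv2.imwrite(f"pics/{n}0.png",cv2.resize(im[:,:,::-1],(800,600),interpolation=cv2.INTER_CUBIC)); cv2.imwrite(f"pics/raw_{n}0.png",im[:,:,::-1])
    c=eyes.calibration(n);print(n,{k:c[k] for k in c if k!='pose'});print(np.round(c['pose'],3))
print(bot.tips_ahead,read_t(),read_ee_rot(),read_tcp_pos())
E
```

```text
pics
scene {'fx': 375.93143560094114, 'fy': 375.93143560094114, 'cx': 254.3584173536898, 'cy': 189.42504797564752, 'k1': -0.028706569119263517}
[[-0.489  0.611 -0.622  1.409]
 [ 0.872  0.354 -0.338  0.535]
 [ 0.014 -0.708 -0.706  1.177]
 [ 0.     0.     0.     1.   ]]
top {'fx': 484.98473268750007, 'fy': 484.98473268750007, 'cx': 243.25526916463957, 'cy': 183.32866860389126, 'k1': 0.014335172972276027}
[[-0.02  -0.995  0.095  0.3  ]
 [-1.     0.021  0.009  0.018]
 [-0.011 -0.095 -0.995  1.789]
 [ 0.     0.     0.     1.   ]]
0.019 0.1 [ 2.62289277e+00  1.72784750e+00 -1.95501679e-03] [0.20711743 0.48214713 0.24954583]
```

View pics/top0.png

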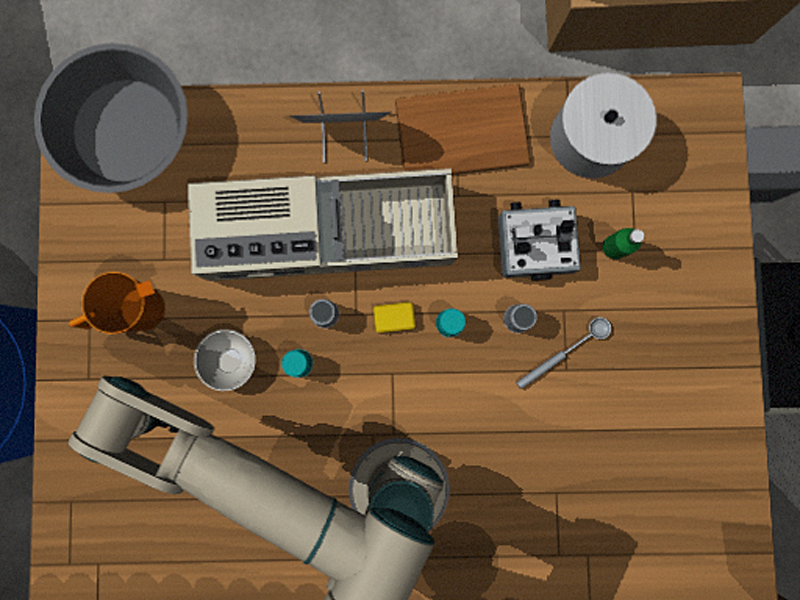

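View pics/scene0.png

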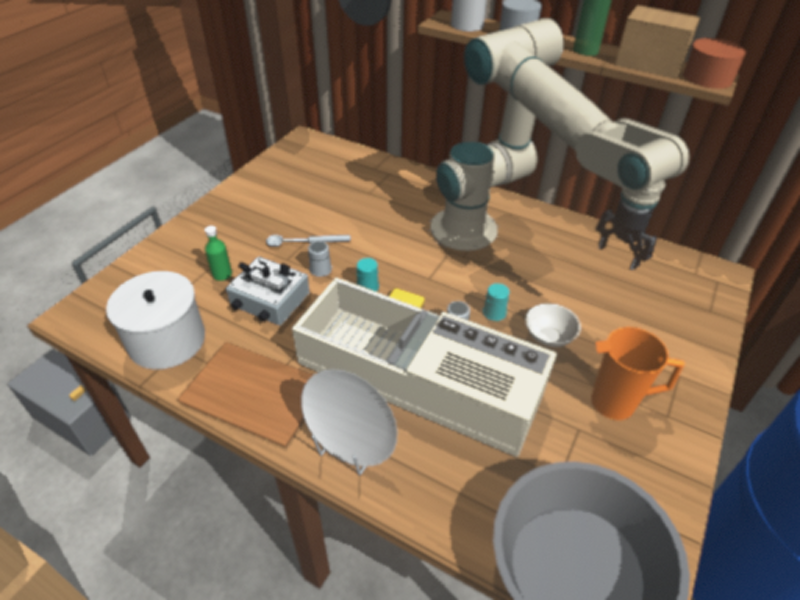

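Candidates in the top view (800x600 px): steel tumblers at (323,313) and (521,318). The look-alikes are turquoise, at (452,322) and (296,363). The two grey ones match the description and appear in the scene view at (458,315) and (320,257). I'll check them in one close crop.

```bash
cat > h.py <<'E'
from workcell import *
import cv2,numpy as np
from scipy.spatial.transform import Rotation as R
def ray(n,uv):
    c=eyes.calibration(n);uv=np.atleast_2d(np.array(uv,float))
    d=(uv-[c['cx'],c['cy']])/[c['fx'],c['fy']];s=d.copy()
    for _ in range(10): s=d/(1+c['k1']*(s**2).sum(1,keepdims=True))
    P=np.array(c['pose']);return P[:3,3],np.c_[s,np.ones(len(s))]@P[:3,:3].T
def onz(n,uv,z):
    o,d=ray(n,uv);z=np.broadcast_to(z,len(d));return o+d*((z-o[2])/d[:,2])[:,None]
def proj(n,p):
    c=eyes.calibration(n);P=np.array(c['pose']);q=(np.atleast_2d(p)-P[:3,3])@P[:3,:3]
    s=q[:,:2]/q[:,2:];s=s*(1+c['k1']*(s**2).sum(1,keepdims=True));return s*[c['fx'],c['fy']]+[c['cx'],c['cy']]
def down(yaw):  # tool z down, jaw axis x along world angle yaw
    x=np.array([np.cos(yaw),np.sin(yaw),0]);z=np.array([0,0,-1.]);return R.from_matrix(np.c_[x,np.cross(z,x),z]).as_rotvec()
def fr(o,yaw,p):
    c,s=np.cos(yaw),np.sin(yaw);return np.array([o[0]+c*p[0]-s*p[1],o[1]+s*p[0]+c*p[1],p[2]])
E
python3 - <<'E'
from h import *
im=cv2.imread("pics/raw_top0.png");s=cv2.imread("pics/raw_scene0.png")
z=lambda i,x0,x1,y0,y1,k:cv2.resize(i[y0:y1,x0:x1],None,fx=k,fy=k,interpolation=cv2.INTER_CUBIC)
M=np.zeros((600,800,3),np.uint8)
a=z(im,115,300,105,180,4);M[:a.shape[0],:a.shape[1]]=a
b=z(im,312,378,125,180,5);M[300:300+b.shape[0],:b.shape[1]]=b
c=z(s,140,215,145,205,5);M[300:600,340:340+c.shape[1]]=c[:300]
d=z(im,195,220,188,213,3);M[300:375,720:795]=d
d=z(im,320,345,190,215,3);M[380:455,720:795]=d
cv2.imwrite("pics/crop0.png",M)
E
```

```text
(no output)
```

View pics/crop0.png

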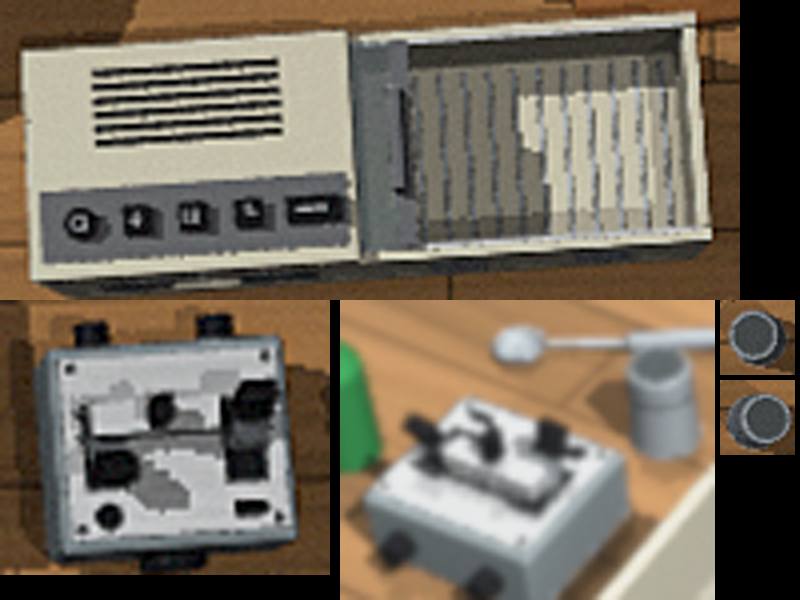

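The crop shows both grey tumblers standing upside down: the tops are closed discs with a bright rim. Key tops are at crop (79,221), (136,218), (193,214), (248,211) and (313,208). The battery lever leans away and the generator lever leans toward the robot. The interlock tab is at about (161,410).

```bash
python3 - <<'E'
from h import *
f=lambda p,k,o:(np.array(p,float)+.5)/k-.5+np.array(o)
def fit(loc,wp):
    loc=np.array(loc)[:,:2];w=wp[:,:2];a=loc-loc.mean(0);b=w-w.mean(0)
    th=np.arctan2((a[:,0]*b[:,1]-a[:,1]*b[:,0]).sum(),(a*b).sum())
    Rm=np.array([[np.cos(th),-np.sin(th)],[np.sin(th),np.cos(th)]]);t=w.mean(0)-Rm@loc.mean(0)
    return t,th,np.round((w-(loc@Rm.T+t))*1000,1).tolist()
px=f([(79,221),(136,218),(193,214),(248,211),(313,208),(23,50),(33,280),(348,30),(696,13),(712,238)],4,(115,105))
loc=[(-.055,y,.174) for y in(.233,.185,.138,.091,.036)]+[(.1,.28,.16),(-.1,.28,.16),(.1,0,.16),(.1,-.3,.142),(-.1,-.3,.142)]
w=onz("top",px,[l[2] for l in loc])
print("dryer all",fit(loc,w));print("keys",fit(loc[:5],w[:5]))
sc=onz("top",f([(69,69),(265,55),(80,228),(280,217)],5,(312,125)),.075);c=sc.mean(0)
print("box screws",sc.round(3).tolist(),c, "yaws",[np.arctan2(-(sc[1]-sc[0])[0]*-1,-(sc[1]-sc[0])[1]),np.arctan2(-(sc[3]-sc[2])[0]*-1,-(sc[3]-sc[2])[1])])
oc=onz("top",f([(50,50),(283,38),(297,240),(62,255)],5,(312,125)),.075);print("outer",oc.round(3).tolist(),oc.mean(0))
print("tab",onz("top",f([(161,110)],5,(312,125)),.141))
im=cv2.imread("pics/raw_top0.png")
for u,v in((206,199.7),(335.7,202.7)):
    print("tumbler",onz("top",[(u,v)],.085))
    x,y=int(u)-16,int(v)-16
    g=cv2.GaussianBlur(cv2.resize(cv2.cvtColor(im[y:y+32,x:x+32],6),None,fx=8,fy=8,interpolation=cv2.INTER_CUBIC),(5,5),0)
    C=cv2.HoughCircles(g,cv2.HOUGH_GRADIENT,1,20,param1=80,param2=15,minRadius=55,maxRadius=78)
    if C is not None:
        for q in C[0][:2]:
            print(q,onz("top",[f(q[:2],8,(x,y))],.085))
E
```

```text
dryer all (array([0.60495061, 0.16635755]), np.float64(0.041395472633447186), [[0.9, 0.9], [0.4, 0.8], [0.8, -0.3], [0.4, 0.4], [-0.5, 0.5], [-1.2, -1.1], [0.3, -2.0], [-1.5, 0.0], [-1.5, 0.2], [2.0, 0.5]])
keys (array([0.60453596, 0.1664744 ]), np.float64(0.03550922087256782), [[-0.1, 0.4], [-0.3, 0.3], [0.4, -0.7], [0.3, -0.1], [-0.3, 0.1]])
box screws [[0.618, -0.263, 0.075], [0.625, -0.403, 0.075], [0.504, -0.267, 0.075], [0.509, -0.408, 0.075]] [ 0.56413344 -0.33522959  0.075     ] yaws [np.float64(0.04936577430717783), np.float64(0.03357606628926976)]
outer [[0.633, -0.25, 0.075], [0.637, -0.416, 0.075], [0.492, -0.42, 0.075], [0.485, -0.253, 0.075]] [ 0.5617325 -0.3347526  0.075    ]
tab [[ 0.57629612 -0.31404207  0.141     ]]
tumbler [[0.40748366 0.16601298 0.085     ]]
[132.5 137.5  60.2] [[0.4072981  0.16557489 0.085     ]]
tumbler [[ 0.38740303 -0.28908514  0.085     ]]
[129.5 135.5  65.4] [[ 0.38817342 -0.28579138  0.085     ]]
[147.5 122.5  69.2] [[ 0.39371169 -0.29387781  0.085     ]]
```

Dryer at (0.605, 0.166), yaw 0.04. Box at (0.563, -0.335), yaw 0.04. Tumblers at (0.4075, 0.166) and (0.388, -0.288). Starting with the first tumbler.

```bash
cat >> h.py <<'E'
DO,DY=(0.605,0.1664),0.039
BO,BY=(0.563,-0.335),0.041
D=lambda *p:fr(DO,DY,p)
B=lambda *p:fr(BO,BY,p)
def find(uv,win=22):
    "tumbler patch of the first top picture, sought in a new one: world xy at z .085"
    t=cv2.imread("pics/raw_top0.png");im=eyes.get_image("top")[:,:,::-1];u,v=int(uv[0]),int(uv[1])
    r=cv2.matchTemplate(im[v-win-11:v+win+12,u-win-11:u+win+12].copy(),t[v-11:v+12,u-11:u+12],cv2.TM_CCOEFF_NORMED)
    _,s,_,l=cv2.minMaxLoc(r);d=np.array(l)-win
    return onz("top",[np.array(uv)+d],.085)[0],s,d
def carry(xy,slot):
    p=np.array([*xy[:2],0]);o=down(DY)
    eoat.gripper_to(1.0);bot.move_pose(p+[0,0,.25],o)
    bot.servo_line(p+[0,0,.06],o,speed=.15,max_force=15) and print("CONTACT",read_tcp_pos())
    eoat.gripper_to(0.0,30);print("width",read_grip_width())
    bot.servo_line(p+[0,0,.29],speed=.2);q=D(0,slot,0)
    bot.servo_line(q+[0,0,.29],o,speed=.25);print("width",read_grip_width())
    print("down",bot.servo_line(q+[0,0,.135],speed=.15),bot.servo_line(q+[0,0,.099],speed=.04,max_force=6),read_tcp_pos(),q)
    eoat.gripper_to(1.0);bot.servo_line(q+[0,0,.29],speed=.2);print("t",read_t(),read_grip_width())
E
python3 - <<'E'
from h import *
p,s,d=find((206,199.7));print(p,s,d)
if s>.85: carry(p,-.14)
E
```

```text
[0.40748366 0.16601298 0.085     ] 0.9907504916191101 [0 0]
width 0.6822307094036179
width 0.6854771506483506
down False True [0.61003973 0.02650752 0.09899172] [0.61045862 0.02650646 0.        ]
t 9.525 0.9984531250818564
```

```bash
python3 - <<'E'
from h import *
p,s,d=find((335.7,202.7));print(p,s,d)
if s>.85: carry(p,-.22)
bot.move_pose(D(0.02,.03,.30),down(DY))
for n in("top","scene"): cv2.imwrite(f"pics/raw_{n}1.png",eyes.get_image(n)[:,:,::-1])
a=cv2.imread("pics/raw_top1.png")[90:220,100:390];b=cv2.imread("pics/raw_scene1.png")[130:290,120:380]
a=cv2.resize(a,(640,287),interpolation=2);b=cv2.resize(b,(488,300),interpolation=2)
M=np.zeros((590,640,3),np.uint8);M[:287]=a;M[290:590,:488]=b;cv2.imwrite("pics/c1.png",M)
E
```

```text
[ 0.38740303 -0.28908514  0.085     ] 0.7099214792251587 [0 0]
```

View pics/c1.png

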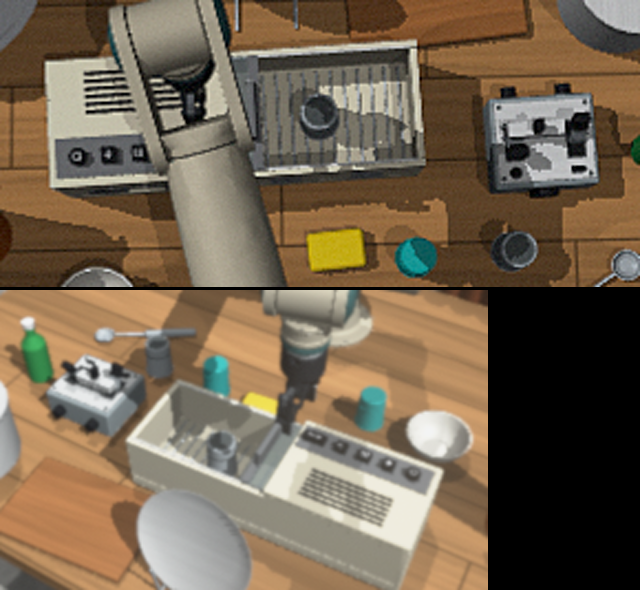

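Tumbler 1 stands in the well at (320,113). The second has not moved, at (517,249); the arm's shadow lowered the match score. I'll pick it now.

```bash
python3 - <<'E'
from h import *
bot.move_pose([.40,.05,.33],down(DY))
p,s,d=find((335.7,202.7));print(p,s,d)
if s>.55 and abs(d).max()<3: 
    carry(p,-.22)
    bot.move_pose([.40,.30,.33],down(DY))
    for n in("top","scene"): cv2.imwrite(f"pics/raw_{n}2.png",eyes.get_image(n)[:,:,::-1])
    a=cv2.imread("pics/raw_top2.png")[90:220,100:390];b=cv2.imread("pics/raw_scene2.png")[130:290,120:380]
    a=cv2.resize(a,(640,287),interpolation=2);b=cv2.resize(b,(488,300),interpolation=2)
    M=np.zeros((590,640,3),np.uint8);M[:287]=a;M[290:590,:488]=b;cv2.imwrite("pics/c2.png",M)
E
```

```text
[ 0.38740303 -0.28908514  0.085     ] 0.9231001734733582 [0 0]
width 0.6839170393209851
width 0.6880208546478224
down False True [ 0.61312706 -0.05332053  0.09910595] [ 0.61357783 -0.05343271  0.        ]
t 21.1083 0.996941645807128
```

View pics/c2.png

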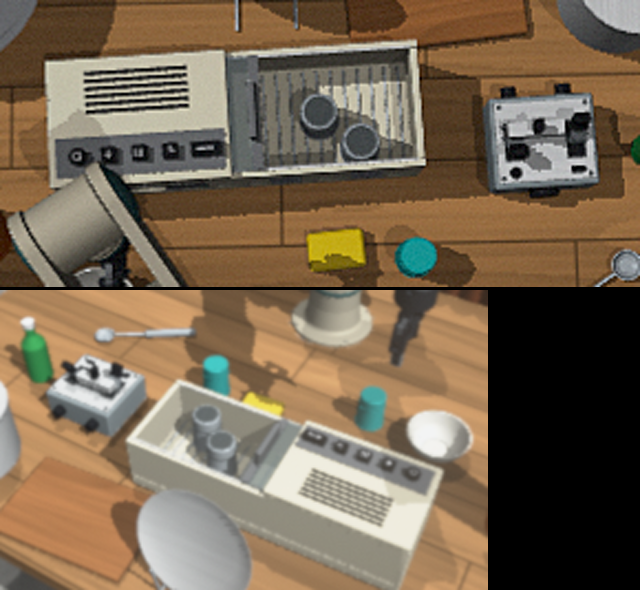

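Both tumblers are upright in the well, at (320,113) and (358,141). The second is a few centimetres toward the robot from where I set it, which fits the announced knock. Measuring both.

```bash
python3 - <<'E'
from h import *
k=(640/290,287/130)
for u,v in((318,111),(360,140)):
    w=onz("top",[((u+.5)/k[0]-.5+100,(v+.5)/k[1]-.5+90)],.125)[0]
    d=w[:2]-DO;c,s=np.cos(DY),np.sin(DY);print(w,(c*d[0]+s*d[1],-s*d[0]+c*d[1]))
im=cv2.imread("pics/raw_top2.png")[115:180,200:300];cv2.imwrite("pics/c3.png",cv2.resize(im,None,fx=6,fy=6,interpolation=2))
E
```

```text
[0.60995414 0.02826645 0.125     ] (np.float64(-0.0004354687406557447), np.float64(-0.13822167114014985))
[ 0.56236563 -0.03673368  0.125     ] (np.float64(-0.050522158664501104), np.float64(-0.20131689430850847))
```

View pics/c3.png

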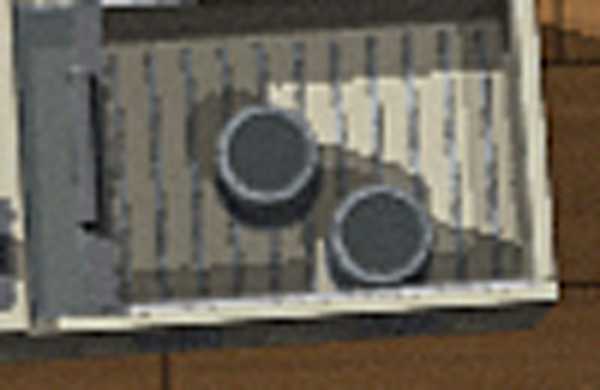

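It stands upright but within about 5 mm of the front wall. I'll re-centre it, gripping along y because there is no room for a finger on the wall side.

```bash
python3 - <<'E'
from h import *
o=down(DY+np.pi/2)
p=D(-.0505,-.2013,0)
bot.move_pose(p+[0,0,.29],o); eoat.gripper_to(.9); print(read_joint_positions())
bot.servo_line(p+[0,0,.16],o,speed=.15)
if bot.servo_line(p+[0,0,.105],speed=.06,max_force=5): print("CONTACT",read_tcp_pos())
else:
    eoat.gripper_to(0.,30);print("width",read_grip_width())
    bot.servo_line(p+[0,0,.118],speed=.08)
    q=D(0,-.232,0);bot.servo_line(q+[0,0,.118],speed=.1);print(read_grip_width())
    print(bot.servo_line(q+[0,0,.103],speed=.03,max_force=6),read_tcp_pos())
    eoat.gripper_to(.8);bot.servo_line(q+[0,0,.29],speed=.15)
bot.move_pose([.40,.30,.33],down(DY))
cv2.imwrite("pics/raw_top3.png",eyes.get_image("top")[:,:,::-1])
im=cv2.imread("pics/raw_top3.png")[105:215,190:390];cv2.imwrite("pics/c4.png",cv2.resize(im,None,fx=4,fy=4,interpolation=2));print(read_t())
E
```

```text
[-1.30133956e-01  1.56002570e-01  1.21088662e+00  2.99941146e-05
  1.77451273e+00 -1.74037305e+00]
width 0.6806686889321385
0.6819639203543366
True [ 0.61418505 -0.06536498  0.11133005]
32.4083
```

View pics/c4.png

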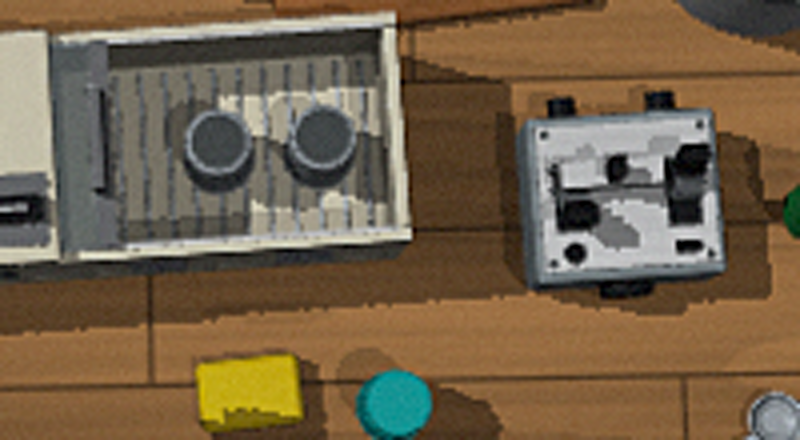

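Both tumblers now stand in a row, at (218,142) and (320,138). Next is the door.

```bash
python3 - <<'E'
from h import *
o=down(DY)
bot.move_pose(D(.01,.02,.30),o);eoat.gripper_to(0.,30);print(read_grip_width())
c=bot.servo_line(D(.01,.02,.188),o,speed=.12,max_force=5);print("touch",c,read_tcp_pos())
if not c:
    c=bot.servo_line(D(.005,-.29,.188),speed=.06,max_force=10)
    p=read_tcp_pos();d=p[:2]-DO;print(c,p,"dryer y",-np.sin(DY)*d[0]+np.cos(DY)*d[1],read_wrist_force())
E
```

```text
-0.0011741629776750335
touch False [0.61464374 0.18688358 0.18922397]
True [ 0.62050638 -0.09381847  0.18751723] dryer y -0.260625192587572 [-0.02176206  1.74223328  1.26839672]
```

```bash
python3 - <<'E'
from h import *
c=bot.servo_line(D(.005,-.285,.188),speed=.02,max_force=18)
p=read_tcp_pos();d=p[:2]-DO;print(c,"dryer y",-np.sin(DY)*d[0]+np.cos(DY)*d[1],read_wrist_force())
bot.servo_line(D(.005,-.235,.188),speed=.1);bot.servo_line(D(.005,-.235,.30),speed=.2)
bot.move_pose([.40,.30,.33],down(DY))
cv2.imwrite("pics/raw_top4.png",eyes.get_image("top")[:,:,::-1])
im=cv2.imread("pics/raw_top4.png")[105:215,190:390];cv2.imwrite("pics/c5.png",cv2.resize(im,None,fx=4,fy=4,interpolation=2));print(read_t())
E
```

```text
True dryer y -0.26065847041331497 [0.12005025 1.16171672 1.7066185 ]
42.3667
```

View pics/c5.png

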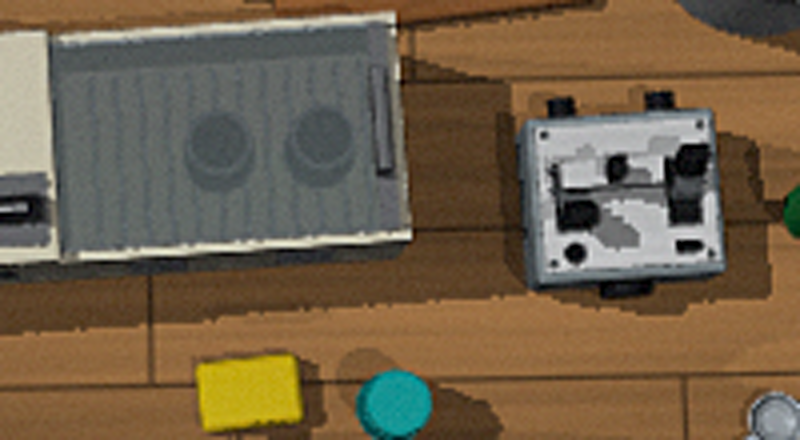

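The door covers the well and hit a hard stop at the same spot with both 10 N and 18 N. Next is the changeover box, battery lever first.

```bash
cat >> h.py <<'E'
def bx(): 
    p=read_tcp_pos();d=p[:2]-BO;c,s=np.cos(BY),np.sin(BY);return np.round([c*d[0]+s*d[1],-s*d[0]+c*d[1],p[2]],4)
OY=down(BY-np.pi/2)
def push(a,b,z,f):
    bot.move_pose(B(*a,.26),OY)
    if bot.servo_line(B(*a,z),OY,speed=.12,max_force=5): print("TOUCH",bx()); return
    c=bot.servo_line(B(*b,z),speed=.04,max_force=f);print(c,bx(),read_wrist_force().round(1))
    v=np.array(a)-np.array(b);e=bx()[:2]+.008*v/np.linalg.norm(v)
    bot.servo_line(B(*e,z),speed=.05);bot.servo_line(B(*e,.26),speed=.15)
def snap(n):
    bot.move_pose([.40,.0,.35],down(BY-np.pi/2))
    t=eyes.get_image("top")[:,:,::-1];s=eyes.get_image("scene")[:,:,::-1];cv2.imwrite(f"pics/raw_{n}.png",t)
    M=np.zeros((330,800,3),np.uint8);M[:330,:396]=cv2.resize(t[125:180,312:378].copy(),(396,330),interpolation=2)
    M[:320,400:]=cv2.resize(s[145:205,140:215].copy(),(400,320),interpolation=2);cv2.imwrite(f"pics/{n}.png",M);print(read_t())
E
python3 - <<'E'
from h import *
push((.056,-.05),(-.012,-.05),.132,12); snap("c6")
E
```

```text
True [-0.0043 -0.0498  0.1317] [ 3.7 -0.7  2. ]
50.5
```

View pics/c6.png

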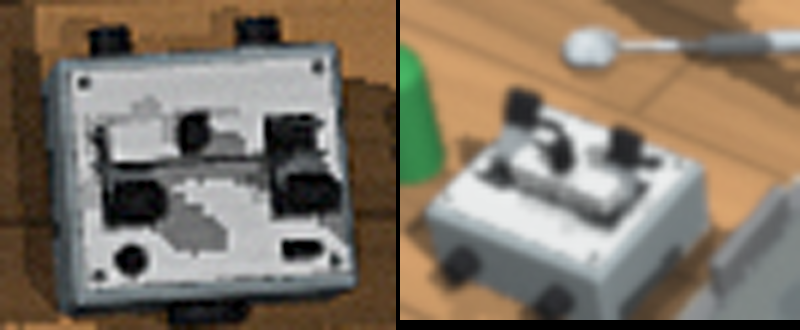

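The battery lever tip moved to (307,190), level with the generator lever at (135,198), so it is off. Next: interlock, then generator lever.

```bash
python3 - <<'E'
from h import *
push((.016,.054),(.016,-.008),.138,12)
bot.dwell(.1)
push((-.056,.05),(.012,.05),.132,12); snap("c7")
E
```

```text
True [0.0162 0.0011 0.1377] [-0.7  4.2  3.6]
True [0.0048 0.0501 0.1311] [-4.1  0.2  5.2]
61.2833
```

View pics/c7.png

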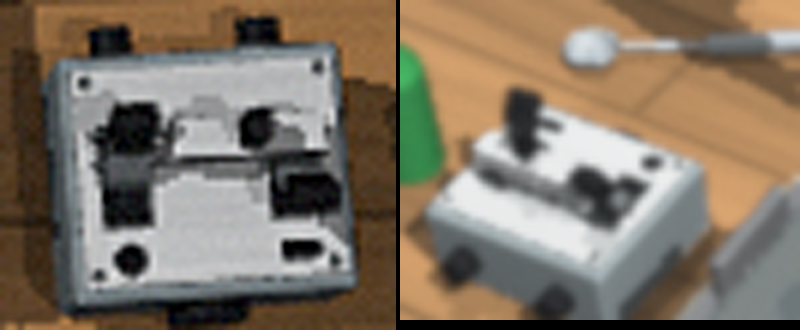

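The tab is at the right (257,125), about 35 mm of travel. The generator lever leans away and both stops were symmetric, so the changeover is done. Now the power key.

```bash
cat >> h.py <<'E'
def press(y,hold):
    o=down(DY);k=D(-.055,y,0)
    bot.move_pose(k+[0,0,.25],o)
    bot.servo_line(k+[0,0,.205],o,speed=.1);f0=read_wrist_force()[2]
    c=bot.servo_line(k+[0,0,.180],speed=.02,max_force=14);z=read_tcp_pos()[2];f1=read_wrist_force()[2]-f0
    if c: bot.servo_line(k+[0,0,z-.003],speed=.02,max_force=25)
    t=read_t();L=[]
    while read_t()-t<hold: bot.dwell(.2);L.append((read_tcp_pos()[2]*1e3,read_wrist_force()[2]-f0))
    bot.servo_line(k+[0,0,.215],speed=.06);print(y,c,"z",z,"f",f1,np.round(L,1)[[0,-1]].tolist(),read_t())
E
python3 - <<'E'
from h import *
press(.233,2.6)
E
```

```text
0.233 True z 0.18739563385935862 f 4.678027180936118 [[187.0, 11.2], [187.0, 10.9]] 68.0917
```

The power key bottomed at the expected height (TCP 0.187, tips 0.168) and was held at 11 N for 2.6 s. Now the other three keys.

```bash
python3 - <<'E'
from h import *
for y in(.138,.091,.036): press(y,.4); bot.dwell(.3)
bot.servo_line(read_tcp_pos()+[0,0,.1],speed=.15)
bot.move_pose([.38,.05,.35],down(DY))
t=eyes.get_image("top")[:,:,::-1];s=eyes.get_image("scene")[:,:,::-1]
M=np.vstack([cv2.resize(t[90:240,20:430].copy(),(800,293),interpolation=2),cv2.resize(s[100:290,40:512].copy(),(800,305),interpolation=2)]);cv2.imwrite("pics/c8.png",M)
E
```

```text
0.138 True z 0.18729468260771695 f 4.449036715408526 [[187.0, 13.0], [187.0, 12.3]] 71.3917
0.091 True z 0.18726417607587423 f 4.298495664736526 [[186.9, 13.4], [186.9, 12.7]] 75.05
0.036 True z 0.18726384102717725 f 4.833031293837639 [[186.9, 12.5], [186.9, 13.4]] 78.5333
```

View pics/c8.png

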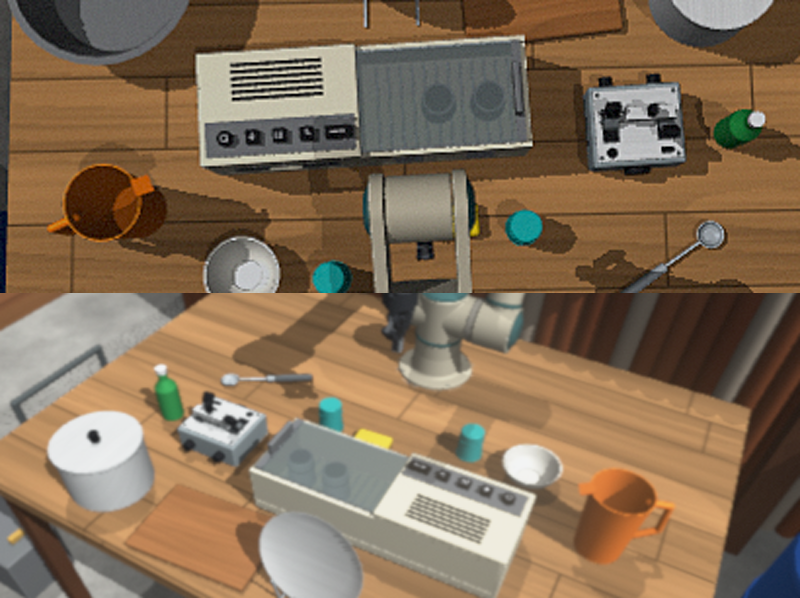

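The door is shut with both tumblers upright under it, at (437,103) and (488,100). The changeover is set to generator, and everything else is where it was.

```bash
python3 -c "
from workcell import *
bot.hand_in();print(read_t())"
```

```text
the job is handed in; nothing more can be done
the job is handed in; nothing more can be done
```

The job is done and handed in at about 80 s of the 192 s allowed; no verdict was reported.

- **Tumblers:** Two steel tumblers were present, and both stand upside down in the well. The second was found about 5 cm off its spot after I placed it, close to the front wall, so I set it back in the row. On that last placing the contact stop tripped about 8 mm above the planned height, but the pictures afterwards show the tumbler standing upright.
- **Door:** It is shut against its end stop, which gave the same position at 10 N and at 18 N.
- **Changeover:** Battery lever off, interlock moved right by about 35 mm, then generator lever on. Each was pushed to its stop and checked in a picture.
- **Keys:** Power was held at the bottom for 2.6 s, then warm air, timer and start were pressed in that order. All four bottomed at the expected height with 11–13 N. The left square key was not touched.

In the last pictures the turquoise look-alikes and the other items on the plank appear unmoved; the scourer was partly hidden by the arm in the top view. The only low reading was one tumbler match score of 0.71, caused by the arm's shadow; it read 0.92 from a clear position.

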